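Pump up the pressure mister at the stencil table

ROBOT

A 6-joint arm with a two-finger parallel gripper is mounted at the origin on the work surface. World frame = base frame: x ahead of the robot, y to its left, z up, the work surface at z = 0. Lengths are in m, angles in rad, forces in N, time in s.
With the tool pointing down it reaches from about 0.225 to 0.875 m from the base axis. Payload 3.4 kg.
Tool frame: the origin (TCP) lies at the very end of the fingers, on their centre line; the grasp point (between the pads) lies 19 mm behind it; z points along the fingers, x is the direction in which the jaws open and shut, and the axes are right-handed (so a half turn about z gives the same grasp; the last joint's range is limited). The gripper opens to 85 mm and grips with 20 to 120 N. Pads are 22 mm wide; open, the fingers measure 114 mm over their backs; the gripper's body (76 mm by 85 mm) begins 54 mm behind the grasp point. The pads swing forward as they close: fully open they stand 13 mm farther back than shut.
Start: joints at [-1.283, 0.276, 1.505, -0, 1.361, -0.121], TCP at [0.229, -0.528, 0.194] pointing down, gripper open.
Joint ranges: [-2.89, 2.89], [-0.75, 2.08], [0.22, 2.7], [-1.18, 4.32], [0.11, 2.71], [-2.7, 2.7]. Speed limits (rad/s): [2.57, 2.57, 3.14, 3.14, 3.14, 3.14].

INTERFACE

Orientations are given as a unit quaternion [w, x, y, z].
In Python, from rig import manip gives the robot as it stands.
- The arm moves only by the tool carry_out, never from a script. Its argument "series" is a list of rows, each a list of 2 entries, a list of its own where there are three numbers: the shift along the tool's x, y, z in mm, then the turn about the tool's z in degrees. A call has 1 to 10 rows; each row shifts and turns the pose as measured when the row begins, along the tool's axes as they then stand; what a row does not reach is not made up. A row lasts 1/12 s, in which the tool goes at most 41.7 mm and 7.16 degrees, less where a joint would pass 70% of its speed; a pose out of reach is approached as far as the arm can. A call is refused whole if a number of a shift passes 41.7 or a number of a turn 7.16, either way. A call with a gripper value outside its range is refused whole. "fingers" is the finger opening in mm, from 0 to 85.4, set as the call begins (left out, the last holds). The fingers move at their own pace and stop on an object; "squeeze" is the grip in N (left out, the last holds). Time passes only in rows, so rows that do not move let the fingers close. It gives the time, the measured TCP pose, the force and the opening at its end, in the units of the state.
- manip.get_state(): the state, without advancing time (a new reading comes with each control period).
- manip.get_image(name): name is "scene" or "top" or "wrist"; returns a dict with "frame" (480x640x3 uint8, blue, green, red), "K" (3x3 intrinsics, pixels), "rvec" (rotation vector, rad) and "tvec" (3), from world to camera coordinates, as OpenCV has them; the wrist camera has in their place "mount" (4x4, takes a point from camera to tool coordinates, whose origin is the TCP and whose axes are the tool frame's). Camera axes: x right, y down, z forward; pixel columns grow to the right and rows downward; lengths in m; the calibration is good to about 2 mm. A picture is of the moment at which its call begins: read the wrist's pose just before it. There is no depth.
- manip.sign_off(): hands the job in, once; it reports no verdict.
The state is a dict: "clock": time; "qpos": joint angles; "qd": joint speeds; "effort": joint torques, N m; "position": TCP position; "ee_rot": TCP orientation; "contact_force": force on the tool from outside, world axes, zero at the start; "moment": the same for the moment, N m; "width": finger opening in m.
Only numpy, scipy, OpenCV 4.12 (cv2) and the standard library are available. Lean on these libraries where they do the work, as an engineer would, in place of code of your own. Each camera call takes 0.05 s, during which the arm holds its last target. There are 200 camera calls.

TASK

The pressure mister standing on the stencil-painting table has gone flat: with the fingertips push its blue pump knob right down and let it spring back, full stroke after full stroke, until the red pressure pin on the tank's shoulder stands fully out and the green band at its foot shows. Don't touch the pin itself, don't lift, tip or shove the mister, and leave the paint jars and the brush where they lie. Finish with the knob back up and the hand clear of everything.

Things in the scene. Friction and masses are not known exactly. Their poses are not given: they have to be found in the camera images.
- sprayer: pressure mister: loose upright white tank, 110 mm in diameter, 1 to 1.3 kg; light grey collar on top, blue pump knob above it on the axis. Black grip loop with orange trigger on its own -y side (to 100 mm from the axis, up to 180 mm high); black spout with orange nozzle on +y (to 83 mm, 148 to 173 mm high). Origin: centre of the underside, z up along the tank's axis
- pump_top (a point): centre of the top of the blue pump knob: round, 48 mm in diameter (flat part 43 mm), 20 mm thick, on a 14 mm rod on the tank's axis. Its top stands 235 mm above the table when up, 210 mm when right down. This point moves with the knob
- pump (a joint): travel of the knob in m, straight down: 0 up, 0.025 right down on its stop. A spring lifts it: 5 N starts it, 13 N takes it right down slowly, about 18 N at 0.2 m/s; more only presses on the stop. A stroke counts if it goes at least 20 mm down, at up to 0.2 m/s; the knob must come up to within 3 mm of the top before the next. Shorter strokes may pump nothing
- gauge_pin (a joint): how far the red pressure pin stands out, in m: 0 to 0.010 at the start, 0.028 (within 1 mm) fully out. Each full stroke lifts it about 4 mm (the first 2 to 7 mm; it settles back about 1 mm as the knob comes up), so four to eight are needed; it stays up between strokes. Once it is fully out, further strokes do no harm
- pin_top (a point): centre of the top of the red pressure pin: 11 mm in diameter, upright in a black boss (22 mm in diameter, top 142 mm above the table) on the tank's shoulder, 44 mm from the axis on the sprayer's own +x side. Its top is 144 mm high when in, 172 mm fully out; a 4 mm green band at its foot begins to show at 24 mm of travel. This point moves with the pin
- jar_yellow: small yellow paint jar with grey cap and white label, 40 mm in diameter, 63 mm tall, 75 g, standing loose near the mister; origin at the centre of its underside
- jar_blue: the same jar in blue
- jar_red: the same jar in red
- brush: flat paint brush with a black handle, 180 mm long, lying loose on the table near the mister; origin under its middle, x along its length
Things that resemble listed ones, but are neither listed nor needed, are in the scene too. Several things look just like the sprayer: the one meant starts farthest to the robot's left.

How it is judged:
On the way, in this order (a step that is already met when the one before it is completed fails the run):
1. the knob is pushed down for a full stroke (value of joint pump above 0.019 m).
2. the knob has sprung back up (value of joint pump below 0.003 m).
3. the pressure pin stands fully out (value of joint gauge_pin above 0.025 m), for 0.2 s.
At the end, for the whole second after the job is handed in: the pressure pin stands out at least 25 of its 28 mm, the knob is back up (within 3 mm), the mister stands upright (within 0.05 rad) and still on the table within 50 mm of where it started, and each jar and the brush are within 30 mm of where they started (value of joint gauge_pin above 0.025 m and value of joint pump below 0.003 m and angle between sprayer's own z axis and vertical below 0.05 rad and height (world z) of sprayer below 0.005 m and distance of sprayer from where it was at the start of the episode below 0.05 m and linear speed of sprayer below 0.02 m/s and distance of each of jar_yellow, jar_blue, jar_red, brush from where it was at the start of the episode below 0.03 m); the robot touches nothing.
It fails at once if the mister is lifted off the table (height (world z) of sprayer above 0.012 m).
It fails at once if the mister is tipped by more than 0.15 rad (angle between sprayer's own z axis and vertical above 0.15 rad).
It fails at once if the mister is shoved more than 50 mm (distance of sprayer from where it was at the start of the episode above 0.05 m).
It fails at once if the pressure pin is touched (more than 1 N) by the hand or arm (contact force between gauge_pin and the fingers above 1 N or contact force between gauge_pin and the arm above 1 N).
It fails at once if a jar or the brush is pushed or lifted more than 30 mm, or a jar is tipped over (distance of any of jar_yellow, jar_blue, jar_red, brush from where it was at the start of the episode above 0.03 m or angle between any of jar_yellow, jar_blue, jar_red's own z axis and vertical above 0.5 rad).
It also fails if it takes over 48 s, if anything falls off the work surface, if the arm or the gripper's body presses on something with over 40 N, if the wrist force passes 120 N, or if a joint passes its speed limit or range.

## Working session

There is one attempt and no reset: what is moved stays moved. The work goes in short steps, Python scripts to look and compute and a tool call to move; the robot and the scene stay as the last step left them, time stands still between calls to the robot, and variables do not carry over. Pictures are saved under pics/ and viewed, about 8 in all and at most 12, crops included, and the job is handed in when it is done.

Besides the shell and the picture viewer there is one more tool, called after ">>>" in YAML: its name, and indented under it one key for each argument. carry_out: Moves the arm, as the interface text tells. Its arguments: {"type":"object","properties":{"series":{"type":"array","items":{"type":"array"}},"fingers":{"type":"number"},"squeeze":{"type":"number"}},"required":["series"]}

```bash
ls; mkdir -p pics
python3 - <<'E'
from rig import manip
import cv2,numpy as np
s=manip.get_state(); print(s)
for n in("scene","top"):
    i=manip.get_image(n); cv2.imwrite(f"pics/{n}0.png",i["frame"]); np.savez(f"pics/{n}0.npz",**i)
    R=cv2.Rodrigues(np.array(i["rvec"],float))[0]; print(n,i["K"],-R.T@np.array(i["tvec"]).ravel(),R)
E
```

```text
pics
{'clock': 0.0, 'qpos': array([-1.28296961e+00,  2.76601673e-01,  1.50611976e+00,  1.12012915e-06,
        1.36068881e+00, -1.21018646e-01]), 'qd': array([-0.00128345, -0.00324652, -0.00074714, -0.00174633,  0.00032404,
        0.00092589]), 'effort': array([-1.08752061e-03, -4.16767645e+01, -2.45801532e+01, -5.85207249e-05,
        1.11244130e-02,  3.23514587e-05]), 'position': array([ 0.22840975, -0.52705024,  0.19304128]), 'ee_rot': array([-5.87264581e-04,  8.35927254e-01, -5.48839502e-01, -6.93561886e-04]), 'contact_force': array([ 0.28923409,  0.5964935 , -0.22778545]), 'moment': array([0.02821942, 0.04354022, 0.01307326]), 'width': 0.08550841727112378}
scene [[435.24086917   0.         318.96170078]
 [  0.         435.24086917 245.4133837 ]
 [  0.           0.           1.        ]] [ 1.16709004 -0.07320274  0.85969512] [[ 0.21571652  0.97628588 -0.01822809]
 [ 0.69974454 -0.16757913 -0.69446009]
 [-0.68104622  0.13705151 -0.7193003 ]]
top [[471.67997946   0.         320.87758017]
 [  0.         471.67997946 243.79033684]
 [  0.           0.           1.        ]] [0.36967677 0.06142052 1.10538744] [[ 0.00956015 -0.99983032 -0.01574617]
 [-0.98336731 -0.00654416 -0.1815101 ]
 [ 0.18137626  0.01721953 -0.98326301]]
```

View pics/scene0.png

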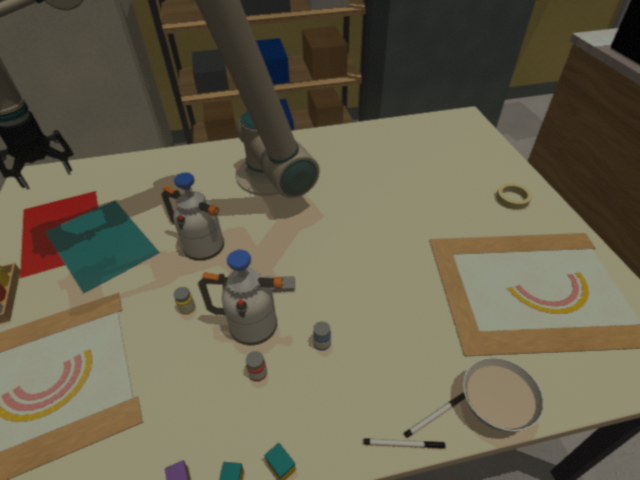

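View pics/top0.png

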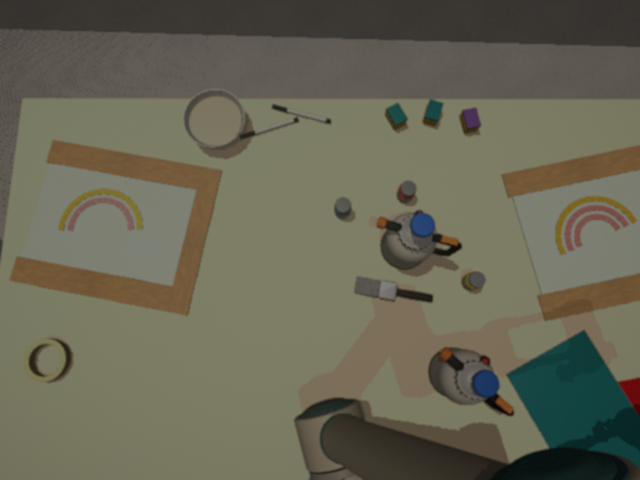

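The scene view has mister knobs at (185,181) and (239,260), and the top view has them at (485,383) and (423,225). The one furthest left (larger y) is the top view's (423,225), the same as the scene's (239,260). Jars and the brush stand around it. Next I'll triangulate the knob and the pin.

```bash
cat > h.py <<'E'
import cv2,numpy as np
def load(n): return dict(np.load(f"pics/{n}.npz"))
def ray(i,px):
    R=cv2.Rodrigues(np.array(i["rvec"],float))[0]; t=np.array(i["tvec"],float).ravel()
    d=R.T@np.linalg.inv(i["K"])@np.array([px[0],px[1],1.]); return -R.T@t,d/np.linalg.norm(d)
def onz(i,px,z): o,d=ray(i,px); return o+d*(z-o[2])/d[2]
def tri(a,b):
    (o1,d1),(o2,d2)=a,b; s=np.linalg.lstsq(np.c_[d1,-d2],o2-o1,rcond=None)[0]
    p,q=o1+s[0]*d1,o2+s[1]*d2; return (p+q)/2,np.linalg.norm(p-q)
def blobs(f,lo,hi,amin=15):
    m=cv2.inRange(cv2.cvtColor(f,cv2.COLOR_BGR2HSV),lo,hi); n,_,st,c=cv2.connectedComponentsWithStats(m)
    return [(c[k].round(1).tolist(),st[k].tolist()) for k in range(1,n) if st[k][4]>=amin]
E
python3 - <<'E'
from h import *
S,T=load("scene0"),load("top0")
for n,i in(("S",S),("T",T)):
    print(n,"blue",blobs(i["frame"],(105,150,60),(125,255,255),60)); print(n,"red",blobs(i["frame"],(0,170,50),(6,255,255),8)); print(n,"or",blobs(i["frame"],(7,170,60),(16,255,255),15))
b=[x for x in blobs(T["frame"],(105,150,60),(125,255,255),60)]
for c,_ in b: print(c,onz(T,c,.228))
for c,_ in blobs(S["frame"],(105,150,60),(125,255,255),60): print(c,onz(S,c,.228))
for nm,px in dict(jb=(343,205),jr=(408,187),jy=(476,280)).items(): print(nm,onz(T,px,.063))
print("brush",onz(T,(394,290),.01))
E
python3 -c "
import cv2
a=cv2.imread('pics/scene0.png')[235:385,150:350];b=cv2.imread('pics/top0.png')[170:320,330:530]
cv2.imwrite('pics/c0.png',cv2.resize(cv2.hconcat([a,b]),(800,300),interpolation=cv2.INTER_CUBIC))"
```

```text
S blue [([271.3, 49.1], [258, 40, 28, 20, 412]), ([286.1, 109.6], [281, 100, 11, 21, 87]), ([183.7, 178.7], [175, 174, 18, 11, 142]), ([238.1, 257.9], [228, 251, 21, 15, 231])]
S red [([48.3, 230.9], [20, 192, 77, 85, 2902]), ([1.5, 293.4], [0, 287, 5, 14, 46]), ([240.4, 302.1], [239, 301, 4, 3, 11]), ([259.6, 369.0], [256, 366, 8, 6, 12])]
S or [([168.4, 189.2], [164, 186, 10, 8, 45]), ([211.7, 209.2], [208, 206, 9, 8, 51]), ([210.6, 276.2], [203, 273, 16, 7, 70]), ([277.5, 281.7], [274, 278, 8, 9, 62])]
T blue [([422.1, 224.8], [411, 214, 23, 22, 400]), ([485.4, 383.4], [473, 371, 25, 26, 512])]
T red [([402.0, 195.2], [400, 193, 6, 5, 9]), ([485.4, 360.7], [483, 358, 6, 6, 28]), ([627.2, 382.8], [619, 378, 21, 15, 46]), ([628.2, 395.9], [626, 391, 5, 10, 14]), ([636.4, 406.3], [632, 401, 8, 11, 36])]
T or [([381.7, 222.6], [378, 218, 9, 10, 66]), ([449.2, 240.9], [441, 237, 17, 9, 103]), ([445.3, 354.2], [439, 348, 13, 13, 106]), ([503.8, 405.4], [496, 397, 17, 17, 132])]
[422.1, 224.8] [ 0.56948015 -0.11514413  0.228     ]
[485.4, 383.4] [ 0.28016885 -0.21923051  0.228     ]
[271.3, 49.1] [-0.42794852  0.09208409  0.228     ]
[286.1, 109.6] [0.01304887 0.07252821 0.228     ]
[183.7, 178.7] [ 0.27722706 -0.21954671  0.228     ]
[238.1, 257.9] [ 0.56526005 -0.11538502  0.228     ]
jb [0.65224585 0.03008067 0.063     ]
jr [ 0.69562866 -0.11874052  0.063     ]
jy [ 0.48305865 -0.26313678  0.063     ]
brush [ 0.46411994 -0.08967708  0.01      ]
```

View pics/c0.png

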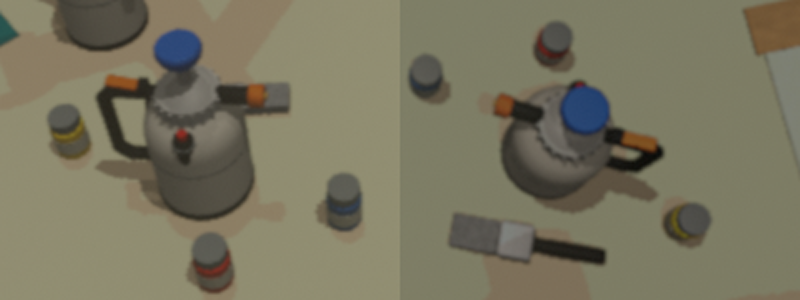

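The crop shows the target mister with its knob centre at about (0.567, -0.115). The two views agree to 4 mm, and its red pin is on the world +x side. I'll rise with the fingers shut, then go across.

>>> carry_out:
  series:
    - [[0,0,-35],0]
    - [[0,0,-35],0]
    - [[0,0,-35],0]
    - [[-17,-34,0],0]
    - [[-17,-34,0],0]
    - [[-17,-34,0],0]
    - [[-17,-34,0],0]
    - [[-17,-34,0],0]
    - [[-17,-34,0],0]
    - [[-17,-34,0],0]
  fingers: 0
  squeeze: 40

```text
clock: 0.93
position: [0.4006, -0.3214, 0.2973]
ee_rot: [-0.003, 0.832, -0.555, -0.005]
contact_force: [0.5, -0.1, -0.3]
width: 0.0001
```

>>> carry_out:
  series:
    - [[-20,-34,0],0]
    - [[-20,-34,0],0]
    - [[-20,-34,0],0]
    - [[-20,-34,0],0]
    - [[-10,-20,0],0]
    - [[0,0,0],0]

```text
clock: 1.43
position: [0.517, -0.1636, 0.2956]
ee_rot: [-0.005, 0.833, -0.553, -0.007]
contact_force: [-0.2, -0.6, 0.3]
width: -0.0002
```

Run:
```python
from rig import manip
from h import *
from scipy.spatial.transform import Rotation as Ro
s=manip.get_state(); i=manip.get_image("wrist"); cv2.imwrite("pics/w1.png",i["frame"])
q=s["ee_rot"]; R=Ro.from_quat([q[1],q[2],q[3],q[0]]).as_matrix(); M=np.array(i["mount"]); p=s["position"]
print(s["clock"],p,q,"\n",R.round(3),"\n",M.round(3))
o=p+R@M[:3,3]
for c,st in blobs(i["frame"],(105,150,40),(125,255,255),200):
    d=R@M[:3,:3]@np.linalg.inv(i["K"])@np.array([*c,1.]); x=o+d*(.235-o[2])/d[2]
    print(c,st,x,"tool shift mm",(R.T@(x-p)*1000).round(1))
```

```text
1.4333 [ 0.5169845  -0.16360469  0.2956485 ] [-0.00482277  0.83342925 -0.55255535 -0.00741741] 
 [[ 0.389 -0.921 -0.007]
 [-0.921 -0.389  0.016]
 [-0.018  0.    -1.   ]] 
 [[ 1.    -0.001 -0.001 -0.   ]
 [ 0.001  0.947  0.322 -0.084]
 [ 0.    -0.322  0.947 -0.18 ]
 [ 0.     0.     0.     1.   ]]
[276.5, 121.9] [236, 81, 81, 83, 5248] [ 0.57196766 -0.11416152  0.235     ] tool shift mm [-23.1 -69.9  61.1]
```

View pics/w1.png

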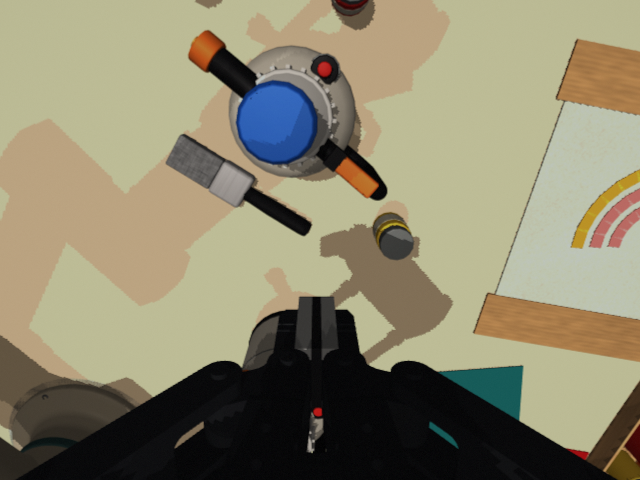

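The wrist view shows the knob at (276,122), which gives (0.572, -0.114) and agrees with the first estimate. The pin at (325,69) is beyond it and well below. I'll move over the knob and come down to just above its top.

>>> carry_out:
  series:
    - [[-12,-34,0],0]
    - [[-12,-34,0],0]
    - [[0,0,20],0]
    - [[0,0,20],0]
    - [[0,0,5],0]

```text
clock: 1.9
position: [0.5688, -0.12, 0.2499]
ee_rot: [-0.001, 0.832, -0.555, -0.006]
contact_force: [-0.6, 0.7, -0.5]
width: 0.0001
```

>>> carry_out:
  series:
    - [[-4,-4,5],0]
    - [[0,0,12],0]
    - [[0,0,12],0]
    - [[0,0,8],0]
    - [[0,0,3],0]

```text
clock: 2.32
position: [0.5682, -0.1189, 0.2091]
ee_rot: [-0.0, 0.83, -0.558, -0.006]
contact_force: [0.5, -0.3, -0.2]
width: 0.0
```

There's no force at z 0.209, where I expected about 13 N. I need to look.

Run:
```python
from rig import manip
from h import *
s=manip.get_state(); print(s["contact_force"],s["position"],s["effort"])
a=manip.get_image("scene"); b=manip.get_image("wrist")["frame"]; np.savez("pics/scene1.npz",**a)
cv2.imwrite("pics/c1.png",cv2.hconcat([cv2.resize(a["frame"][220:370,160:360],(400,300),interpolation=cv2.INTER_CUBIC),cv2.resize(b,(400,300))]))
```

```text
[ 0.49770159 -0.318297   -0.21986058] [ 0.56824083 -0.11887892  0.20911473] [ 1.50541803e-01 -4.27402747e+01 -2.52168202e+01  2.94778123e-02
  2.85650650e-02  1.32698801e-04]
```

View pics/c1.png

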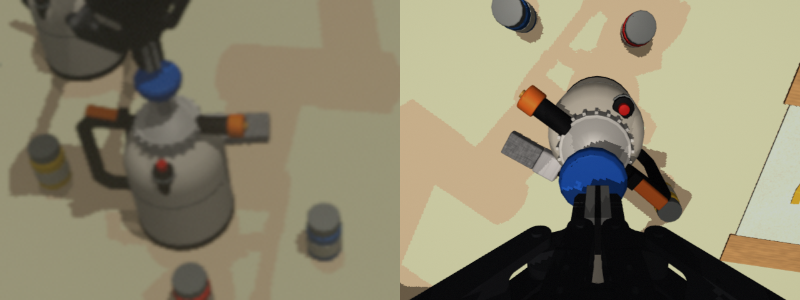

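Run:
```python
from rig import manip
from h import *
S=load("scene0"); A=load("scene1")
print(blobs(A["frame"],(105,150,60),(125,255,255),60)[-2:])
for z in(.235,.21):
    for p in ([.570,-.1145,z],[.5682,-.1189,z]): print(p,cv2.projectPoints(np.array([p]),S["rvec"],S["tvec"],S["K"],None)[0].ravel())
cv2.imwrite("pics/c2.png",cv2.resize(A["frame"][200:290,190:290],(800,600),interpolation=cv2.INTER_CUBIC))
t=manip.get_image("top"); np.savez("pics/top1.npz",**t); print(blobs(t["frame"],(105,150,60),(125,255,255),30))
```

```text
[([183.7, 179.0], [175, 174, 18, 11, 154]), ([240.6, 260.1], [230, 253, 19, 14, 134])]
[0.57, -0.1145, 0.235] [238.22605215 257.15311013]
[0.5682, -0.1189, 0.235] [235.8894245  256.87742903]
[0.57, -0.1145, 0.21] [240.12648618 265.61242644]
[0.5682, -0.1189, 0.21] [237.83685254 265.33638686]
[]
```

View pics/c2.png

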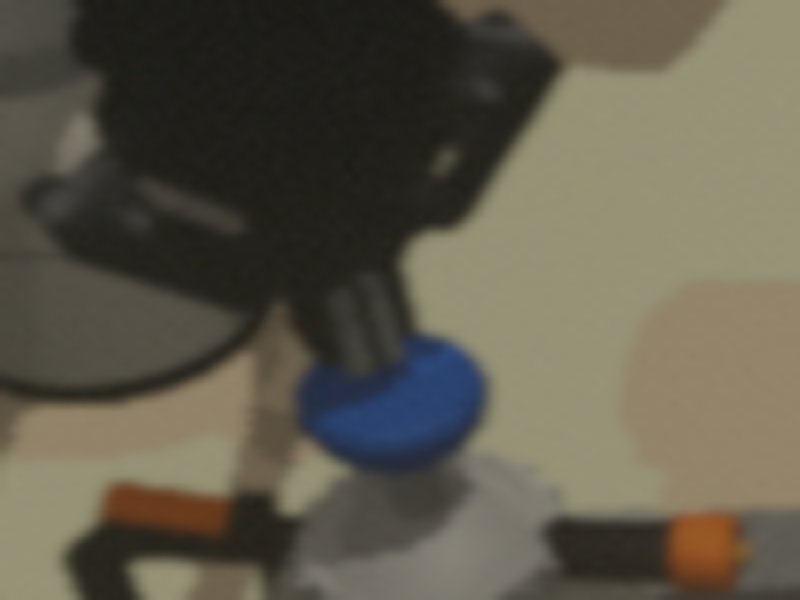

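The fingertip sits over the knob's top face at about (236,255) in the scene view. The knob has hardly moved (its lower rim went from row 266 to 267), so the tip looks higher than the reported z. I'll check that using sizes in the wrist picture.

Run:
```python
from rig import manip
from h import *
from scipy.spatial.transform import Rotation as Ro
s=manip.get_state(); i=manip.get_image("wrist"); K=np.array(i["K"]); M=np.array(i["mount"]); print(s["clock"],s["position"],s["qpos"].round(3),"f",K[0,0],K[:2,2])
print("tcp px",cv2.projectPoints(np.zeros((1,3)),cv2.Rodrigues(M[:3,:3].T)[0],-M[:3,:3].T@M[:3,3],K,None)[0].ravel())
# features in w1 (pose 1.43 s): jar caps / pin etc; blue knob
q=[0.83342925,-0.55255535,-0.00741741,-0.00482277]; R=Ro.from_quat(q).as_matrix(); p=np.array([.5169845,-.16360469,.2956485])
print("w1 knob dist by size",K[0,0]*.048/82,"by pose",((p+R@M[:3,3])[2]-.235))
f=cv2.imread("pics/w1.png"); o=p+R@M[:3,3]
T=load("top0")
def w(px,z): d=R@M[:3,:3]@np.linalg.inv(K)@np.array([*px,1.]); return o+d*(z-o[2])/d[2]
def wray(px): d=R@M[:3,:3]@np.linalg.inv(K)@np.array([*px,1.]); return o,d
# orange trigger tip, brush ends, frame corner (z~0)  wrist px vs top px
for n,a,b,z in(("jar y cap",(396,244),(477,279),.063),("brush handle end",(308,230),(433,298),.01),("brush bristle",(176,150),(355,286),.01),("frame corner out",(577,40),(502,175),.005),("frame corner low",(474,331),(540,312),.005)):
    print(n,w(a,z).round(4),onz(T,b,z).round(4))
# tip as seen by scene: which height on ray?
A=load("scene1")
for z in(.209,.22,.235,.25): print(z,onz(A,(236,256),z).round(4))
```

```text
2.4667 [ 0.56912629 -0.1187551   0.21027238] [-0.328  0.283  1.454  0.004  1.415  0.855] f 407.45808886467466 [316.04647836 234.27172127]
tcp px [317.2504364 279.0877286]
w1 knob dist by size 0.23851205201834616 by pose 0.24031921390953737
jar y cap [ 0.4869 -0.2643  0.063 ] [ 0.4853 -0.2654  0.063 ]
brush handle end [ 0.4475 -0.1762  0.01  ] [ 0.4464 -0.179   0.01  ]
brush bristle [ 0.4768 -0.002   0.01  ] [0.4727 0.0005 0.01  ]
frame corner out [ 0.7478 -0.3542  0.005 ] [ 0.7451 -0.3566  0.005 ]
frame corner low [ 0.4027 -0.4311  0.005 ] [ 0.4169 -0.4236  0.005 ]
0.209 [ 0.5409 -0.1204  0.209 ]
0.22 [ 0.5515 -0.1196  0.22  ]
0.235 [ 0.5659 -0.1185  0.235 ]
0.25 [ 0.5803 -0.1174  0.25  ]
```

The reported poses hold up against table features, but the visible tips lie about 25 mm behind the nominal TCP. So I'm probably just above the knob. I'll correct sideways, then creep down watching the force.

>>> carry_out:
  series:
    - [[-4,-5,0],0]
    - [[-1,-2,0],0]
    - [[0,0,4],0]
    - [[0,0,4],0]

```text
clock: 2.85
position: [0.5766, -0.1112, 0.2058]
ee_rot: [-0.002, 0.83, -0.558, -0.002]
contact_force: [-0.2, 0.5, 0.5]
width: 0.0
```

>>> carry_out:
  series:
    - [[0,4,0],0]
    - [[0,1,4],0]
    - [[0,0,4],0]
    - [[0,0,4],0]

```text
clock: 3.18
position: [0.5718, -0.1129, 0.1936]
ee_rot: [-0.002, 0.83, -0.557, -0.001]
contact_force: [-1.2, 1.1, 7.6]
width: -0.0
```

Contact shows 7.6 N at z 0.194, so the tip offset is confirmed. I'll keep going to the stop.

>>> carry_out:
  series:
    - [[0,0,6],0]
    - [[0,0,6],0]
    - [[0,0,6],0]

```text
clock: 3.43
position: [0.5722, -0.113, 0.1804]
ee_rot: [-0.003, 0.83, -0.557, 0.001]
contact_force: [-4.0, 0.0, 14.4]
width: -0.0003
```

>>> carry_out:
  series:
    - [[0,0,4],0]
    - [[0,0,3],0]

```text
clock: 3.6
position: [0.5723, -0.113, 0.1775]
ee_rot: [-0.003, 0.83, -0.557, 0.003]
contact_force: [-3.4, 2.0, 13.0]
width: 0.0001
```

>>> carry_out:
  series:
    - [[0,0,4],0]
    - [[0,0,2],0]

```text
clock: 3.77
position: [0.5725, -0.1131, 0.1764]
ee_rot: [-0.004, 0.83, -0.557, 0.005]
contact_force: [-2.9, 1.3, 12.3]
width: -0.0001
```

Run:
```python
from rig import manip
from h import *
a=manip.get_image("scene"); np.savez("pics/scene2.npz",**a); print(manip.get_state()["position"])
print(blobs(a["frame"],(105,150,60),(125,255,255),60)[-2:]); print("or",blobs(a["frame"],(7,170,60),(16,255,255),15)); print("red",blobs(a["frame"],(0,170,50),(6,255,255),8))
cv2.imwrite("pics/c3.png",cv2.resize(a["frame"][200:350,180:340],(640,600),interpolation=cv2.INTER_CUBIC))
```

```text
[ 0.57253772 -0.11311784  0.17663915]
[([184.0, 179.1], [176, 174, 17, 11, 158]), ([242.3, 269.1], [234, 262, 16, 12, 72])]
or [([168.3, 189.4], [164, 186, 10, 8, 41]), ([210.4, 276.1], [204, 274, 14, 6, 55]), ([277.4, 282.0], [274, 278, 8, 9, 67])]
red [([48.4, 230.8], [20, 192, 77, 85, 2910]), ([1.4, 293.2], [0, 286, 5, 14, 43]), ([240.0, 300.8], [239, 299, 3, 4, 10]), ([258.5, 369.3], [253, 366, 11, 6, 17])]
```

View pics/c3.png

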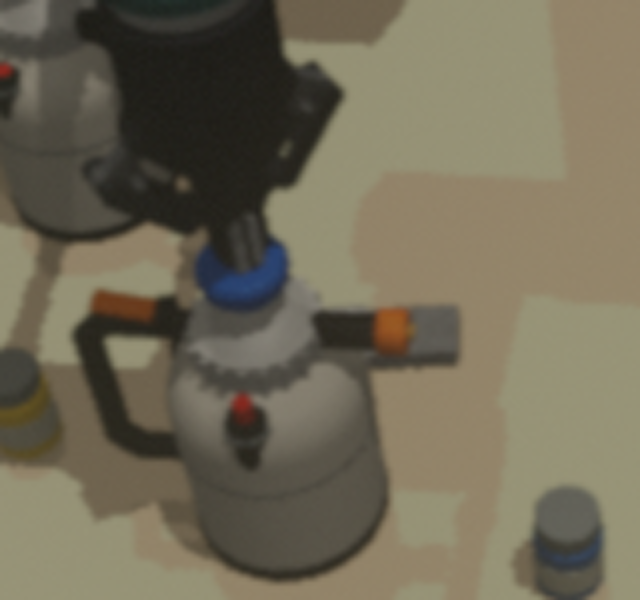

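The knob's lower rim is at row 274 against 266 when up, an 8 px shift, which is the full 25 mm. So the stop is at TCP z of about 0.1765 and the knob is up at about 0.2015, and the mister hasn't moved. Next is one full cycle to check the motion.

>>> carry_out:
  series:
    - [[0,0,-15],0]
    - [[0,0,-15],0]
    - [[0,0,-3],0]
    - [[0,0,0],0]

```text
clock: 4.15
position: [0.5721, -0.1135, 0.2112]
ee_rot: [-0.004, 0.83, -0.558, 0.007]
contact_force: [0.4, 0.5, -0.0]
width: 0.0002
```

>>> carry_out:
  series:
    - [[0,0,12],0]
    - [[0,0,12],0]
    - [[0,0,8],0]
    - [[0,0,5],0]
    - [[0,0,3],0]

```text
clock: 4.57
position: [0.5739, -0.1141, 0.1753]
ee_rot: [-0.005, 0.83, -0.558, 0.011]
contact_force: [-2.5, 1.3, 14.9]
width: -0.0
```

That works. I'll repeat it as whole cycles.

>>> carry_out:
  series:
    - [[0,0,-15],0]
    - [[0,0,-15],0]
    - [[0,0,-5],0]
    - [[0,0,0],0]
    - [[0,0,12],0]
    - [[0,0,12],0]
    - [[0,0,8],0]
    - [[0,0,5],0]
    - [[0,0,3],0]

```text
clock: 5.32
position: [0.5744, -0.1146, 0.1726]
ee_rot: [-0.006, 0.83, -0.558, 0.013]
contact_force: [-5.2, 0.0, 26.9]
width: 0.0
```

>>> carry_out:
  series:
    - [[0,0,-15],0]
    - [[0,0,-15],0]
    - [[0,0,-5],0]
    - [[0,0,0],0]
    - [[0,0,12],0]
    - [[0,0,12],0]
    - [[0,0,8],0]
    - [[0,0,5],0]
    - [[0,0,3],0]

```text
clock: 6.07
position: [0.5754, -0.115, 0.1727]
ee_rot: [-0.007, 0.83, -0.558, 0.017]
contact_force: [-6.5, 2.1, 29.7]
width: 0.0001
```

>>> carry_out:
  series:
    - [[0,0,-15],0]
    - [[0,0,-15],0]
    - [[0,0,-5],0]
    - [[0,0,0],0]

```text
clock: 6.4
position: [0.5729, -0.1144, 0.206]
ee_rot: [-0.007, 0.83, -0.558, 0.016]
contact_force: [1.1, -0.1, -0.6]
width: 0.0002
```

Run:
```python
from rig import manip
from h import *
s=manip.get_state(); print(s["position"],s["contact_force"])
a=manip.get_image("scene"); np.savez("pics/scene3.npz",**a)
print(blobs(a["frame"],(105,150,60),(125,255,255),60)[-2:]); print("or",blobs(a["frame"],(7,170,60),(16,255,255),15)); print("red",blobs(a["frame"],(0,170,50),(6,255,255),8))
b=manip.get_image("wrist")["frame"]
cv2.imwrite("pics/c4.png",cv2.hconcat([cv2.resize(a["frame"][240:340,190:290],(400,400),interpolation=cv2.INTER_CUBIC),cv2.resize(b[60:320,190:450],(400,400))]))
```

```text
[ 0.57286676 -0.11438447  0.2059813 ] [ 1.08156506 -0.134563   -0.61261856]
[([183.7, 179.0], [175, 174, 18, 11, 157]), ([240.9, 260.8], [230, 253, 19, 14, 106])]
or [([168.3, 189.4], [164, 186, 10, 8, 40]), ([210.7, 276.1], [204, 274, 14, 6, 55]), ([277.5, 281.9], [274, 278, 8, 9, 66])]
red [([48.4, 230.9], [20, 192, 77, 85, 2911]), ([1.3, 293.4], [0, 287, 5, 13, 41]), ([239.1, 297.4], [238, 296, 3, 4, 11]), ([258.4, 369.3], [253, 366, 11, 6, 16])]
```

View pics/c4.png

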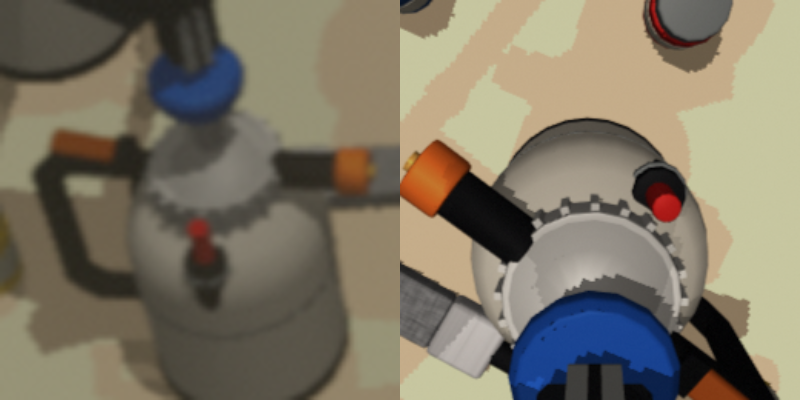

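Four strokes are in: the pin tip in the scene view has risen from row 302 to 297, so it is roughly half out. The knob is back up and the mister hasn't moved. I'll carry on pumping, pressing the stop a little less.

>>> carry_out:
  series:
    - [[0,0,12],0]
    - [[0,0,12],0]
    - [[0,0,6],0]
    - [[0,0,4],0]
    - [[0,0,-15],0]
    - [[0,0,-15],0]
    - [[0,0,-5],0]
    - [[0,0,0],0]

```text
clock: 7.17
position: [0.5725, -0.1144, 0.2047]
ee_rot: [-0.006, 0.83, -0.558, 0.015]
contact_force: [-0.4, 0.2, 0.7]
width: 0.0001
```

>>> carry_out:
  series:
    - [[0,0,12],0]
    - [[0,0,12],0]
    - [[0,0,7],0]
    - [[0,0,5],0]
    - [[0,0,-15],0]
    - [[0,0,-15],0]
    - [[0,0,-5],0]
    - [[0,0,0],0]

```text
clock: 7.83
position: [0.5729, -0.1146, 0.2058]
ee_rot: [-0.007, 0.83, -0.558, 0.017]
contact_force: [0.6, 0.2, 0.7]
width: -0.0
```

>>> carry_out:
  series:
    - [[0,0,12],0]
    - [[0,0,12],0]
    - [[0,0,7],0]
    - [[0,0,5],0]
    - [[0,0,2],0]

```text
clock: 8.25
position: [0.5755, -0.1154, 0.1728]
ee_rot: [-0.008, 0.83, -0.558, 0.02]
contact_force: [-4.9, 1.1, 17.7]
width: -0.0001
```

>>> carry_out:
  series:
    - [[0,0,-15],0]
    - [[0,0,-15],0]
    - [[0,0,-6],0]
    - [[0,0,0],0]

```text
clock: 8.58
position: [0.5727, -0.1146, 0.206]
ee_rot: [-0.007, 0.83, -0.558, 0.018]
contact_force: [-0.2, 0.6, 0.1]
width: -0.0
```

Three more strokes are done. I'll add two for margin, since extra strokes do no harm, then lift off and look.

>>> carry_out:
  series:
    - [[0,0,12],0]
    - [[0,0,12],0]
    - [[0,0,7],0]
    - [[0,0,5],0]
    - [[0,0,2],0]
    - [[0,0,-15],0]
    - [[0,0,-15],0]
    - [[0,0,-6],0]
    - [[0,0,0],0]

```text
clock: 9.33
position: [0.5723, -0.1145, 0.2059]
ee_rot: [-0.007, 0.83, -0.558, 0.02]
contact_force: [-0.2, 0.2, -0.2]
width: 0.0001
```

>>> carry_out:
  series:
    - [[0,0,12],0]
    - [[0,0,12],0]
    - [[0,0,7],0]
    - [[0,0,5],0]
    - [[0,0,2],0]
    - [[0,0,-15],0]
    - [[0,0,-15],0]
    - [[0,0,-6],0]
    - [[0,0,0],0]

```text
clock: 10.08
position: [0.5719, -0.1144, 0.2059]
ee_rot: [-0.007, 0.83, -0.558, 0.021]
contact_force: [-0.2, 0.4, -0.4]
width: 0.0001
```

>>> carry_out:
  series:
    - [[0,0,-30],0]
    - [[0,0,-30],0]
    - [[0,0,-20],0]
    - [[10,34,0],0]
    - [[10,34,0],0]
    - [[0,0,0],0]

```text
clock: 10.58
position: [0.5078, -0.1563, 0.2723]
ee_rot: [-0.004, 0.831, -0.556, 0.008]
contact_force: [0.2, 0.5, -0.5]
width: 0.0001
```

Run:
```python
from rig import manip
from h import *
s=manip.get_state(); print(s["position"],s["contact_force"],s["qd"].round(3))
a=manip.get_image("scene"); t=manip.get_image("top")
S,T=load("scene0"),load("top0")
for n,x,y in(("scene",S,a),("top",T,t)):
    for c,lo,hi in(("blue",(105,150,60),(125,255,255)),("red",(0,170,50),(6,255,255)),("or",(7,170,60),(16,255,255))):
        for z in (x,y): print(n,c,[b for b in blobs(z["frame"],lo,hi,8) if 190<b[0][0]<460 and 150<b[0][1]<400])
# pin height: pixel row vs travel of a point on the pin axis
c=np.array([.57,-.1145,0])
for z in(.144,.168,.172): print(z,cv2.projectPoints(np.array([[.612,-.126,z]]),a["rvec"],a["tvec"],a["K"],None)[0].ravel())
b=manip.get_image("wrist")["frame"]
cv2.imwrite("pics/c5.png",cv2.hconcat([cv2.resize(a["frame"][240:390,170:350],(400,333),interpolation=cv2.INTER_CUBIC),cv2.resize(b[20:320,140:500],(400,333))]))
```

```text
[ 0.50778258 -0.15632127  0.27232161] [ 0.15523113  0.46992993 -0.52326081] [ 0.046  0.05  -0.001  0.078 -0.046  0.031]
scene blue [([238.1, 257.9], [228, 251, 21, 15, 231])]
scene blue [([239.1, 257.6], [229, 251, 20, 14, 185])]
scene red [([240.4, 302.1], [239, 301, 4, 3, 11]), ([259.6, 369.0], [256, 366, 8, 6, 12])]
scene red [([238.7, 295.5], [237, 294, 4, 4, 12]), ([258.5, 369.3], [253, 366, 11, 6, 15])]
scene or [([211.7, 209.2], [208, 206, 9, 8, 51]), ([210.6, 276.2], [203, 273, 16, 7, 70]), ([277.5, 281.7], [274, 278, 8, 9, 62])]
scene or [([214.4, 209.8], [212, 207, 5, 7, 17]), ([210.6, 276.2], [203, 273, 16, 7, 73]), ([277.5, 281.8], [274, 278, 8, 9, 66])]
top blue [([422.1, 224.8], [411, 214, 23, 22, 400])]
top blue [([422.0, 224.8], [411, 214, 23, 22, 398])]
top red [([402.0, 195.2], [400, 193, 6, 5, 9])]
top red []
top or [([381.7, 222.6], [378, 218, 9, 10, 66]), ([449.2, 240.9], [441, 237, 17, 9, 103]), ([445.3, 354.2], [439, 348, 13, 13, 106])]
top or [([381.9, 222.4], [378, 218, 9, 10, 67]), ([446.0, 239.8], [441, 237, 13, 7, 63])]
0.144 [241.1921141  303.13461025]
0.168 [239.42672889 295.92809431]
0.172 [239.12565091 294.69905762]
```

View pics/c5.png

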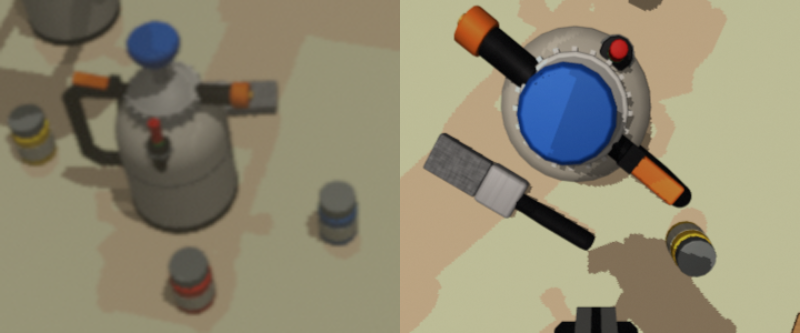

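The knob is at its starting pixel, and the mister, jars and brush haven't moved. The pin top at row 295.5 means about 25 mm out, too close to the limit to call. I'll look for the green band in the pixels.

Run:
```python
from rig import manip
from h import *
fs=np.mean([manip.get_image("scene")["frame"].astype(float) for _ in range(4)],0)
for n,f in(("start",load("scene0")["frame"]),("4 strokes",load("scene3")["frame"]),("now",fs)):
    print(n)
    for r in range(291,308): print(r,[tuple(int(v) for v in f[r,c]) for c in range(237,242)])
```

```text
start
291 [(93, 101, 105), (95, 104, 107), (99, 107, 110), (100, 108, 112), (100, 109, 112)]
292 [(70, 79, 81), (74, 82, 85), (82, 90, 94), (87, 95, 99), (85, 94, 97)]
293 [(59, 67, 69), (63, 70, 74), (74, 82, 85), (80, 88, 92), (76, 84, 87)]
294 [(59, 66, 69), (60, 67, 70), (64, 72, 74), (65, 73, 77), (64, 72, 74)]
295 [(59, 66, 69), (58, 65, 68), (59, 67, 70), (61, 68, 71), (60, 68, 71)]
296 [(60, 68, 71), (59, 66, 69), (58, 66, 68), (59, 67, 69), (59, 67, 69)]
297 [(66, 75, 79), (66, 75, 78), (61, 68, 72), (60, 67, 71), (61, 69, 72)]
298 [(83, 94, 100), (79, 90, 97), (69, 78, 87), (60, 69, 80), (64, 73, 83)]
299 [(92, 106, 113), (83, 96, 110), (66, 77, 105), (57, 67, 103), (63, 73, 106)]
300 [(94, 106, 118), (79, 90, 123), (56, 66, 127), (43, 53, 128), (46, 56, 127)]
301 [(82, 94, 113), (60, 72, 124), (43, 51, 136), (36, 45, 139), (36, 45, 137)]
302 [(60, 70, 90), (42, 50, 110), (33, 43, 130), (35, 43, 136), (34, 43, 132)]
303 [(49, 57, 71), (33, 41, 87), (31, 41, 110), (32, 41, 117), (31, 41, 110)]
304 [(43, 52, 58), (32, 40, 63), (29, 38, 78), (31, 40, 87), (30, 39, 84)]
305 [(3
[... 2150 characters left out ...]
0, 39, 82), (35, 44, 82)]
299 [(63, 73, 91), (40, 49, 79), (30, 39, 78), (29, 39, 80), (36, 44, 83)]
300 [(70, 82, 95), (42, 52, 79), (30, 39, 77), (30, 39, 80), (34, 42, 83)]
301 [(63, 74, 85), (39, 47, 73), (31, 39, 76), (30, 38, 79), (31, 39, 81)]
302 [(50, 60, 69), (33, 42, 66), (29, 38, 74), (29, 38, 78), (29, 39, 79)]
303 [(40, 49, 57), (31, 41, 59), (30, 40, 70), (30, 41, 75), (32, 45, 76)]
304 [(36, 44, 49), (31, 43, 51), (32, 46, 60), (32, 49, 66), (33, 53, 64)]
305 [(36, 45, 48), (32, 44, 44), (34, 49, 47), (35, 53, 50), (35, 55, 49)]
306 [(36, 44, 46), (33, 42, 44), (32, 44, 43), (33, 47, 44), (34, 46, 44)]
307 [(40, 47, 50), (32, 40, 43), (32, 40, 43), (31, 40, 42), (33, 41, 43)]
```

A faint green now shows at the pin's foot (rows 303–306), which wasn't there after 4 strokes. That means more than 24 mm and probably fully out, but it isn't certain. There is plenty of time, so I'll add two strokes and see whether the pin moves any further.

>>> carry_out:
  series:
    - [[-7,-37,0],0]
    - [[-7,-37,0],0]
    - [[0,0,20],0]
    - [[0,0,20],0]
    - [[0,0,15],0]
    - [[0,0,0],0]

```text
clock: 11.43
position: [0.5841, -0.1068, 0.2166]
ee_rot: [-0.007, 0.834, -0.552, 0.011]
contact_force: [-0.4, 0.1, -0.7]
width: -0.0001
```

>>> carry_out:
  series:
    - [[2,13,0],0]
    - [[0,0,5],0]
    - [[0,0,0],0]

```text
clock: 11.68
position: [0.5744, -0.1119, 0.2103]
ee_rot: [-0.007, 0.834, -0.551, 0.01]
contact_force: [-0.2, -0.4, 0.6]
width: 0.0002
```

>>> carry_out:
  series:
    - [[0,2,12],0]
    - [[0,0,12],0]
    - [[0,0,9],0]
    - [[0,0,6],0]
    - [[0,0,3],0]

```text
clock: 12.1
position: [0.5786, -0.1133, 0.1783]
ee_rot: [-0.009, 0.834, -0.551, 0.017]
contact_force: [-3.7, 0.4, 10.6]
width: 0.0003
```

>>> carry_out:
  series:
    - [[0,0,-15],0]
    - [[0,0,-15],0]
    - [[0,0,-6],0]
    - [[0,0,0],0]
    - [[0,0,12],0]
    - [[0,0,12],0]
    - [[0,0,8],0]
    - [[0,0,5],0]
    - [[0,0,2],0]

```text
clock: 12.85
position: [0.5841, -0.1133, 0.184]
ee_rot: [-0.011, 0.834, -0.551, 0.024]
contact_force: [-3.3, 1.1, 8.2]
width: -0.0001
```

>>> carry_out:
  series:
    - [[0,0,-15],0]
    - [[0,0,-20],0]
    - [[0,0,-30],0]
    - [[0,0,-30],0]
    - [[10,34,0],0]
    - [[10,34,0],0]
    - [[0,0,0],0]
    - [[0,0,0],0]

```text
clock: 13.52
position: [0.5252, -0.1577, 0.2762]
ee_rot: [-0.011, 0.835, -0.55, 0.023]
contact_force: [0.3, -0.4, -0.3]
width: -0.0001
```

Run:
```python
from rig import manip
from h import *
s=manip.get_state(); print(s["clock"],s["position"],s["contact_force"],s["qd"].round(3))
fs=np.mean([manip.get_image("scene")["frame"].astype(float) for _ in range(4)],0); f=fs.astype(np.uint8); t=manip.get_image("top")["frame"]
for n,z in(("scene",f),("top",t)):
    for c,lo,hi in(("blue",(105,150,60),(125,255,255)),("red",(0,170,50),(6,255,255)),("or",(7,170,60),(16,255,255))):
        print(n,c,[b for b in blobs(z,lo,hi,8) if 190<b[0][0]<460 and 150<b[0][1]<400])
for r in [292,293,294,295,303,304,305,306]: print(r,[tuple(int(v) for v in fs[r,c]) for c in range(237,242)])
```

```text
13.5167 [ 0.52523144 -0.15774263  0.27619887] [ 0.29374741 -0.41638773 -0.3252179 ] [-0.033 -0.023  0.025 -0.039  0.013 -0.012]
scene blue [([238.8, 257.7], [229, 251, 20, 14, 200])]
scene red [([238.5, 295.4], [237, 294, 4, 4, 11]), ([258.5, 369.3], [253, 366, 11, 6, 15])]
scene or [([215.3, 208.2], [214, 207, 4, 4, 10]), ([210.3, 276.1], [203, 273, 16, 7, 77]), ([277.5, 281.8], [274, 278, 8, 9, 65])]
top blue [([422.0, 224.8], [411, 214, 23, 22, 399])]
top red []
top or [([381.9, 222.4], [378, 218, 9, 10, 67])]
292 [(72, 80, 90), (73, 81, 97), (79, 88, 105), (85, 94, 107), (86, 95, 102)]
293 [(52, 61, 95), (48, 55, 108), (52, 61, 117), (62, 71, 115), (66, 74, 99)]
294 [(42, 50, 112), (37, 45, 124), (37, 45, 128), (42, 50, 124), (48, 57, 106)]
295 [(38, 46, 121), (33, 42, 128), (32, 41, 130), (34, 43, 125), (41, 49, 107)]
303 [(41, 49, 57), (32, 41, 60), (29, 39, 69), (30, 41, 75), (31, 45, 76)]
304 [(36, 45, 49), (31, 42, 51), (33, 46, 60), (33, 48, 66), (34, 53, 65)]
305 [(36, 44, 47), (32, 43, 44), (34, 49, 47), (34, 53, 50), (34, 55, 49)]
306 [(36, 44, 46), (32, 42, 43), (33, 44, 43), (33, 46, 43), (33, 46, 43)]
```

Those two strokes left the pin pixels unchanged, although the first was about 23 mm deep. So the pin is at its end stop, with the green showing, the knob up and the hand clear. Handing in.

```bash
python3 -c "
from rig import manip
print(manip.sign_off())"
```

```text
the job is handed in; nothing more can be done
None
```

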